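# Load the tile press: hexagonal mould, tray with a doubtful lock

## Task

Set the tile press up for hexagonal tiles: seat the hexagonal plaster mould flat in the nest cut for it in the press's drawn-out tray, then push the tray fully home under the press. I cannot remember whether the tray lock was left on, and you cannot see it: if the tray will not move, free the lock with the round knob on the rail. Leave the other moulds, the jar and the brush where they are.

Things in the scene. Friction and masses are not known exactly. Their poses are not given: they have to be found in the camera images.
- press: Grey hand-screw tile press, fixed. Origin on the bench top, mid-bed (bed 400 mm along its x, 300 along its y, 26 thick). The tray slides along the press's +y, from the open loading side at -y (the robot's right) to home under the platen, where the tray's centre is at press y = +75 mm. The tray is 248 mm along x, 104 along y. Guide rails along both its sides are 58 mm high.
- platen (a point): Underside centre of the fixed platen, 126 mm above the bench (seated moulds clear it), at press x 0, y +75 mm; 236 mm along x, 104 along y, 24 thick. Around it: columns 42 x 56 mm at press x = +-174, y = +75 mm; crosshead 62 mm deep, 275 to 325 mm high; screw and handwheel (200 mm across, same centre) up to 455 mm. All low tools must stay on the -y side of these.
- tray (a joint): How far the steel tray has slid from its drawn-out loading position, in m: 0 drawn out, 0.16 fully home against its stop. Pushed at the handle it slides with about 3 to 5 N when free. While the lock is on it gives about 2 mm, then stands firm.
- tray_handle (a point): Centre of the tray's handle: a level round steel bar 12 mm thick, 110 mm long, along the press's x axis, 84 mm above the bench, 60 mm in front (-y) of the tray's front edge, with a bent leg at each end. Free room behind, below and in front of it (the 26 mm bed lies below it in part of the travel). Moves with the tray. Axes as the press's.
- lock_knob (a point): Centre of the lock's round black knurled knob, 38 mm across, 74 to 100 mm above the bench, upright axis, on the rail nearer the robot. Turns 80 degrees (1.4 rad) stop to stop, about 0.06 N m, stays as left. Clockwise from above is on: a pin inside the rail enters the tray's edge. Anticlockwise is off; the pin is clear from half-way. It looks the same either way; this point does not turn with it.
- nest_hex (a point): Centre of the floor of the hexagonal nest, the middle one of the three cut in the tray: 60.5 mm across flats, 9 mm deep, its floor 41 mm and the tray's top face 50 mm above the bench. Two of its flats face the press's +-x. Moves with the tray. Axes as the press's.
- nest_square (a point): Centre of the floor of the square nest (57 mm square, 9 mm deep), on the robot's side of the hexagonal one. Stays empty.
- nest_round (a point): Centre of the floor of the round nest (64 mm across, 9 mm deep), on the far side of the hexagonal one. Stays empty.
- hex_mould_mid (a point): Centre, half-way up, of the hexagonal mould to be loaded: white plaster, a regular hexagon 56 mm across flats, 36 mm high, about 140 g, with a shallow dished top (8 mm deep, 6 mm rim). Two of its flats face its own +-x. It stands on the bench, dish up, one of three moulds there.
- square_mould_mid (a point): Centre, half-way up, of the square plaster mould, 54 mm square, 36 mm high. To be left alone.
- round_mould_mid (a point): Centre, half-way up, of the round plaster mould, 61.5 mm across, 36 mm high. To be left alone.
- jar_mid (a point): Middle of a closed amber glass jar, 72 mm across, 100 mm high, standing on the bench. To be left alone.
- brush_grip (a point): Grip of a brush about 200 mm long lying on the bench. To be left alone.
There are look-alikes about, which are no part of the job. Leave any turquoise look-alike of the part that bears hex_mould_mid alone.

How it is judged:
On the way, in this order (a step that is already met when the one before it is completed fails the run):
1. the hexagonal mould is seated in the hexagonal nest (horizontal distance between hex_mould_mid and nest_hex below 0.005 m and z of hex_mould_mid in the frame of nest_hex below 0.021 m and angle between hex_mould_mid's own z axis and vertical below 0.06 rad), for 0.2 s.
2. the tray is fully home (value of joint tray above 0.155 m), for 0.2 s.
At the end, for the whole second after the job is handed in: The tray is home (within 5 mm of its stop) and the hexagonal mould sits flat on the floor of the hexagonal nest: its centre within 5 mm of the nest's, not more than 3 mm above its seated height, tilted less than 0.06 rad (all of step 1 and value of joint tray above 0.155 m); the robot touches nothing.
It fails at once if the square mould, the round mould, the jar or the brush is shifted by more than 30 mm (distance of any of square_mould_mid, round_mould_mid, jar_mid, brush_grip from where it was at the start of the episode above 0.03 m).
It also fails if it takes over 72 s, if anything falls off the work surface, if the arm or the gripper's body presses on something with over 40 N, if the wrist force passes 120 N, or if a joint passes its speed limit or range.

## Robot

A 6-joint arm with a two-finger parallel gripper is mounted at the origin on the work surface. World frame = base frame: x ahead of the robot, y to its left, z up, the work surface at z = 0. Lengths are in m, angles in rad, forces in N, time in s.
With the tool pointing down it reaches from about 0.225 to 0.875 m from the base axis. Payload 3.4 kg.
Tool frame: the origin (TCP) lies at the very end of the fingers, on their centre line; the grasp point (between the pads) lies 19 mm behind it; z points along the fingers, x is the direction in which the jaws open and shut, and the axes are right-handed (so a half turn about z gives the same grasp; the last joint's range is limited). The gripper opens to 85 mm and grips with 20 to 120 N. Pads are 22 mm wide; open, the fingers measure 114 mm over their backs; the gripper's body (76 mm by 85 mm) begins 54 mm behind the grasp point. The pads swing forward as they close: fully open they stand 13 mm farther back than shut.
Start: joints at [-0.121, 0.276, 1.505, -0, 1.361, -0.121], TCP at [0.575, -0, 0.231] pointing down, gripper open.
Joint ranges: [-2.89, 2.89], [-0.75, 2.08], [0.22, 2.7], [-1.18, 4.32], [0.11, 2.71], [-2.7, 2.7]. Speed limits (rad/s): [2.57, 2.57, 3.14, 3.14, 3.14, 3.14].

## Interface

Orientations are given as a unit quaternion [w, x, y, z].
In Python, from rig import manip gives the robot as it stands.
- The arm moves only by the tool send_rows, never from a script. Its argument "increments" is a list of rows, each a list of 5 numbers: the opening, from 0 (shut) to 1 (fully open), then the shift along the tool's x, y, z in m, then the turn about the tool's z in rad. A call has 1 to 8 rows; each row shifts and turns the commanded pose from where the row before left it, along the tool's axes as they then stand; what a row does not reach is not made up. A row lasts 1/8 s, in which the tool goes at most 62.5 mm and 10.7 degrees, less where a joint would pass 70% of its speed; a pose out of reach is approached as far as the arm can. A call is refused whole if a number of a shift passes 0.0625 or a number of a turn 0.188, either way. A call with a gripper value outside its range is refused whole. The fingers move at their own pace and stop on an object; "squeeze" is the grip in N (left out, the last holds). Time passes only in rows, so rows that do not move let the fingers close. It gives the time, the measured TCP pose, the force and the opening at its end, in the units of the state.
- manip.get_state(): the state, without advancing time (a new reading comes with each control period).
- manip.get_image(name): name is "scene" or "side" or "wrist"; returns the picture (400x640x3 uint8, red, green, blue); there is no depth.
- manip.calibration(name): a dict with "fx", "fy", "cx", "cy" (pixels), "distortion" ([k1, k2, p1, p2, k3] as OpenCV has them; the pictures are not rectified), "camera_from_world" (4x4, takes a point from world to camera coordinates). Camera axes: x right, y up, looking along -z (the intrinsics and any distortion apply to the point x, -y, -z); pixel columns grow to the right and rows downward; lengths in m; the calibration is good to about 2 mm. A picture is of the moment at which its call begins: read the wrist's pose just before it. calibration takes no time and is no camera call; for the wrist camera it gives the pose at the moment of the call.
- manip.sign_off(): hands the job in, once; it reports no verdict.
The state is a dict: "clock": time; "qpos": joint angles; "qd": joint speeds; "effort": joint torques, N m; "position": TCP position; "ee_rot": TCP orientation; "contact_force": force on the tool from outside, world axes, zero at the start; "moment": the same for the moment, N m; "width": finger opening in m.
Only numpy, scipy, OpenCV 4.12 (cv2) and the standard library are available. Lean on these libraries where they do the work, as an engineer would, in place of code of your own. Each camera call takes 0.05 s, during which the arm holds its last target.

## Working session

There is one attempt and no reset: what is moved stays moved. The work goes in short steps, Python scripts to look and compute and a tool call to move; the robot and the scene stay as the last step left them, time stands still between calls to the robot, and variables do not carry over. Pictures are saved under pics/ and viewed, and the job is handed in when it is done.

Besides the shell and the picture viewer there is one more tool, called after "Request:" in YAML: its name, and indented under it one key for each argument. send_rows: Moves the arm, as the interface text tells. Its arguments: {"type":"object","properties":{"increments":{"type":"array","items":{"type":"array","items":{"type":"number"}}},"squeeze":{"type":"number"}},"required":["increments"]}

```bash
ls; mkdir -p pics
python3 - <<'E'
from rig import manip
import cv2
s=manip.get_state()
print({k:(v if not hasattr(v,'round') else v) for k,v in s.items()})
for n in ["scene","side","wrist"]:
    c=manip.calibration(n); print(n,c)
    cv2.imwrite(f"pics/a_{n}.png",manip.get_image(n)[:,:,::-1])
E
```

```text
pics
{'clock': 0.0, 'qpos': array([-1.20978651e-01,  2.76573252e-01,  1.50617903e+00, -3.56730533e-05,
        1.36072729e+00, -1.21007729e-01]), 'qd': array([ 0.00019675, -0.00076029,  0.00064042,  0.00124487, -0.00025583,
       -0.00042696]), 'effort': array([ 6.20495921e-04, -4.16768074e+01, -2.45808578e+01, -1.52056768e-04,
        1.11346930e-02,  1.69860516e-05]), 'position': array([5.74434517e-01, 6.28231572e-05, 2.30433849e-01]), 'ee_rot': array([-9.65609079e-05,  9.99999555e-01,  1.82747949e-05, -9.38670835e-04]), 'contact_force': array([ 0.02648312, -0.27439166, -0.06463383]), 'moment': array([ 0.00985108, -0.04387052,  0.01545839]), 'width': 0.08510142811753993}
scene {'fx': 461.5562175931356, 'fy': 461.5562175931356, 'cx': 317.5768661545113, 'cy': 201.06931526170413, 'distortion': array([-0.07545197,  0.        ,  0.        ,  0.        ,  0.        ]), 'camera_from_world': array([[ 0.16128248,  0.98679956,  0.01464867, -0.03961915],
       [-0.73383779,  0.10998715,  0.67036178,  0.35828474],
       [ 0.65990155, -0.11886736,  0.74188981, -1.89398518],
       [ 0.      
[... 368 characters left out ...]
8, -0.30035457],
       [-0.45590078, -0.54965411,  0.70002489, -1.26620008],
       [ 0.        ,  0.        ,  0.        ,  1.        ]])}
wrist {'fx': 347.9630150581462, 'fy': 347.9630150581462, 'cx': 316.92587885224816, 'cy': 192.65913156671544, 'distortion': array([-0.04354454,  0.        ,  0.        ,  0.        ,  0.        ]), 'camera_from_world': array([[ 9.99996745e-01, -2.58722757e-04, -2.53836727e-03,
        -5.74510226e-01],
       [-4.72058646e-04,  9.58911283e-01, -2.83705706e-01,
         3.64559291e-02],
       [ 2.50747014e-03,  2.83705981e-01,  9.58908040e-01,
        -3.80607986e-01],
       [ 0.00000000e+00,  0.00000000e+00,  0.00000000e+00,
         1.00000000e+00]])}
```

View pics/a_scene.png

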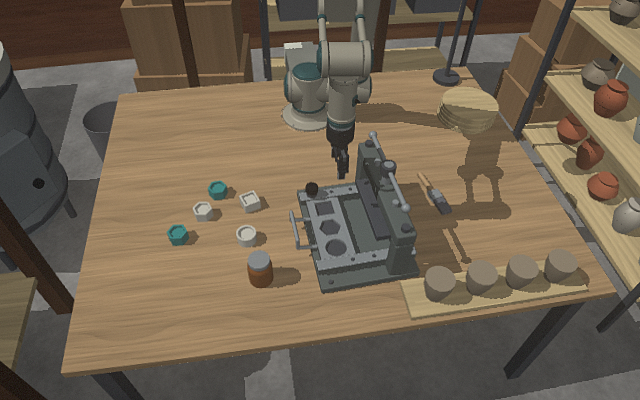

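View pics/a_side.png

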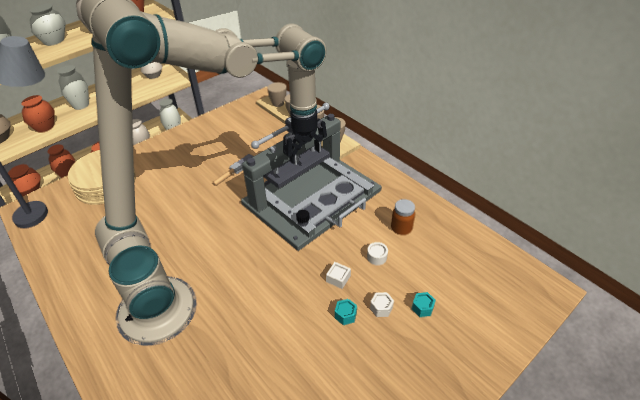

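View pics/a_wrist.png

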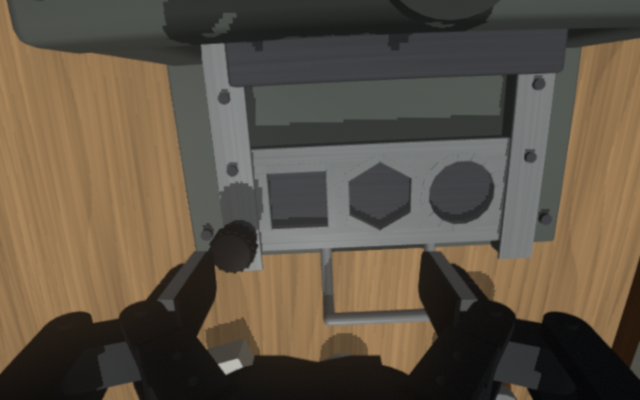

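Scene: the hex candidates are white (203,211), turquoise (218,190) and turquoise (178,235). The other white moulds are the square (250,201) and the round (246,236). I choose the white hex at (203,211), seen in the side view at (381,303). Next I check it in close crops.

Run:
```python
import cv2
a=cv2.imread("pics/a_scene.png");b=cv2.imread("pics/a_side.png")
cv2.imwrite("pics/c1.png",cv2.resize(a[170:270,155:285],None,fx=6,fy=6,interpolation=cv2.INTER_CUBIC))
cv2.imwrite("pics/c2.png",cv2.resize(b[235:335,320:450],None,fx=6,fy=6,interpolation=cv2.INTER_CUBIC))
```

```text
(no output)
```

View pics/c1.png

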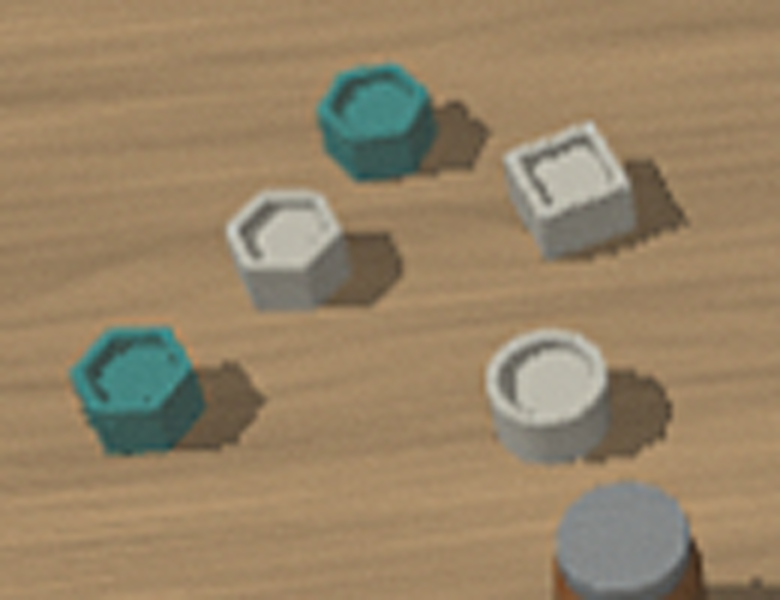

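View pics/c2.png

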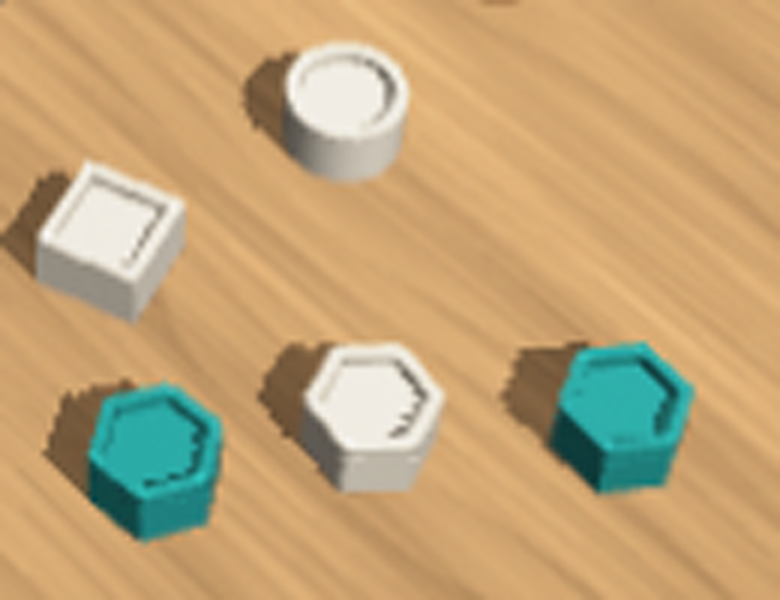

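```bash
cat > h.py <<'E'
import numpy as np, cv2
from rig import manip
def ray(c,px):
    K=np.array([[c["fx"],0,c["cx"]],[0,c["fy"],c["cy"]],[0,0,1]])
    u=cv2.undistortPoints(np.array(px,float).reshape(-1,1,2),K,np.array(c["distortion"])).reshape(-1,2)
    d=np.c_[u[:,0],-u[:,1],-np.ones(len(u))]
    T=c["camera_from_world"];R=T[:3,:3]
    return -R.T@T[:3,3], d@R
def onz(c,px,z):
    o,d=ray(c,px); return o+d*((z-o[2])/d[:,2])[:,None]
def proj(c,P):
    T=c["camera_from_world"];p=np.asarray(P,float).reshape(-1,3)@T[:3,:3].T+T[:3,3]
    K=np.array([[c["fx"],0,c["cx"]],[0,c["fy"],c["cy"]],[0,0,1]])
    q=np.c_[p[:,0],-p[:,1],-p[:,2]]
    return cv2.projectPoints(q,np.zeros(3),np.zeros(3),K,np.array(c["distortion"]))[0].reshape(-1,2)
def hexfit(P,n=6):
    c=P[:,:2].mean(0);d=P[:,:2]-c;a=np.arctan2(d[:,1],d[:,0]);r=np.hypot(*d.T)
    return c,np.angle(np.mean(np.exp(1j*n*a)))/n,r
E
python3 - <<'E'
from h import *
np.set_printoptions(precision=4,suppress=True)
sc=manip.calibration("scene");sd=manip.calibration("side");w=manip.calibration("wrist")
c1=lambda l:np.array(l)/6+[155,170]-5/12
c2=lambda l:np.array(l)/6+[320,235]-5/12
A=onz(sc,c1([(228,228),(265,190),(320,192),(342,230),(305,270),(245,266)]),.036)
B=onz(sd,c2([(305,398),(330,345),(402,345),(441,397),(415,450),(337,448)]),.036)
for P in(A,B):
    c,a,r=hexfit(P);print(c,np.degrees(a),r)
print("teal/sq/rnd scene\n",onz(sc,c1([(377,105),(135,370),(568,170),(548,375)]),.036))
print("side\n",onz(sd,c2([(157,435),(625,393),(112,215),(347,95)]),.036))
# wrist: nest hex top corners, tray
H=onz(w,[(380,162),(411,180),(410,213),(381,229),(350,211),(349,181)],.05)
c,a,r=hexfit(H);print("nest",c,np.degrees(a),r)
print(onz(w,[(254,150),(508,139),(503,240),(262,250)],.05))
print("knob",onz(w,[(235,246)],.1), "handle",onz(w,[(326,321),(428,317)],.084))
print("knob side",onz(sd,[(303,216)],.1),"scene",onz(sc,[(312,188)],.1))
E
```

```text
[ 0.4876 -0.4215] 19.907608103214358 [0.0308 0.0322 0.0312 0.0316 0.0331 0.0314]
[ 0.4844 -0.4218] 18.23478416926531 [0.0307 0.0333 0.0328 0.0319 0.0335 0.0327]
teal/sq/rnd scene
 [[ 0.4011 -0.3699  0.036 ]
 [ 0.5747 -0.4983  0.036 ]
 [ 0.467  -0.2662  0.036 ]
 [ 0.6096 -0.2857  0.036 ]]
side
 [[ 0.3969 -0.3709  0.036 ]
 [ 0.5724 -0.4988  0.036 ]
 [ 0.4659 -0.2651  0.036 ]
 [ 0.6053 -0.2888  0.036 ]]
nest [ 0.6365 -0.0268] -28.542567533788638 [0.0342 0.0333 0.035  0.0343 0.0327 0.0346]
[[ 0.5157  0.0188  0.05  ]
 [ 0.7545  0.0297  0.05  ]
 [ 0.7654 -0.0735  0.05  ]
 [ 0.5185 -0.0842  0.05  ]]
knob [[ 0.5041 -0.0563  0.1   ]] handle [[ 0.5837 -0.1444  0.084 ]
 [ 0.6839 -0.1402  0.084 ]]
knob side [[ 0.4926 -0.0747  0.1   ]] scene [[ 0.5132 -0.0633  0.1   ]]
```

The crop confirms the white hex mould at about (0.486, -0.4215), standing between the two turquoise ones. I move above it.

Request:
send_rows:
  increments:
    - [1,-0.011,0.05,0,0]
    - [1,-0.011,0.0525,0,0]
    - [1,-0.011,0.0525,0,0]
    - [1,-0.011,0.0525,0,0]
    - [1,-0.011,0.0525,0,0]
    - [1,-0.011,0.0525,0,0]
    - [1,-0.011,0.0525,0,0]
    - [1,-0.011,0.0525,0,0]

```text
clock: 1.15
position: [0.4864, -0.419, 0.231]
ee_rot: [-0.0, 1.0, -0.0, -0.0]
contact_force: [0.2, -0.2, 0.1]
width: 0.0854
```

Request:
send_rows:
  increments:
    - [1,0,0,0,-0.17]
    - [1,0,0,0,-0.17]
    - [1,0,0,0,-0.17]
    - [1,0,0,0,-0.17]
    - [1,0,0,0,-0.175]
    - [1,0,0,0,0]

```text
clock: 1.9
position: [0.4869, -0.4174, 0.2309]
ee_rot: [-0.0, 0.91, 0.414, -0.0]
contact_force: [0.0, 0.5, 0.3]
width: 0.0855
```

```bash
cat > look.py <<'E'
from h import *
import sys
from scipy.spatial.transform import Rotation as Ro
np.set_printoptions(precision=4,suppress=True)
s=manip.get_state();w=manip.calibration("wrist")
q=s["ee_rot"];R=Ro.from_quat([q[1],q[2],q[3],q[0]]).as_matrix()
print(s["clock"],s["position"],"tool x angle",np.degrees(np.arctan2(R[1,0],R[0,0])),"tilt z",R[:,2],s["contact_force"],s["width"],s["qpos"])
n=sys.argv[1]
for k in sys.argv[2:]:
    cv2.imwrite(f"pics/{n}_{k}.png",manip.get_image(k)[:,:,::-1])
import pickle;pickle.dump(w,open(f"pics/{n}.pkl","wb"))
E
python3 look.py b wrist
```

```text
1.9 [ 0.4869 -0.4174  0.2309] tool x angle 48.870256661013876 tilt z [-0.0005  0.0006 -1.    ] [0.0029 0.4875 0.3343] 0.08550018330056261 [-0.8171  0.3769  1.3543  0.0001  1.4111 -1.6701]
```

View pics/b_wrist.png

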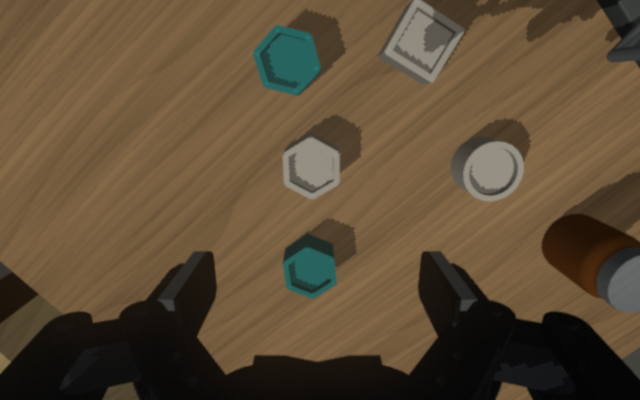

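Wrist picture: the white hex mould is at (312,168), turquoise ones at (287,60) and (310,270), square at (424,40), round at (490,168). I'll fit the white top rim.

```bash
cat > fit.py <<'E'
from h import *
import pickle,sys
np.set_printoptions(precision=4,suppress=True)
n,u,v=sys.argv[1],int(sys.argv[2]),int(sys.argv[3])
w=pickle.load(open(f"pics/{n}.pkl","rb"))
im=cv2.imread(f"pics/{n}_wrist.png")
c=im[v-50:v+50,u-65:u+65]
cv2.imwrite(f"pics/{n}_crop.png",cv2.resize(c,None,fx=6,fy=6,interpolation=cv2.INTER_CUBIC))
s=manip.get_state()["position"]
print(proj(w,[[s[0],s[1],.036],[s[0],s[1],0.0],s]))
E
python3 fit.py b 312 168
```

```text
[[316.1137 165.9038]
 [316.1755 159.0058]
 [315.3137 255.6767]]
```

View pics/b_crop.png

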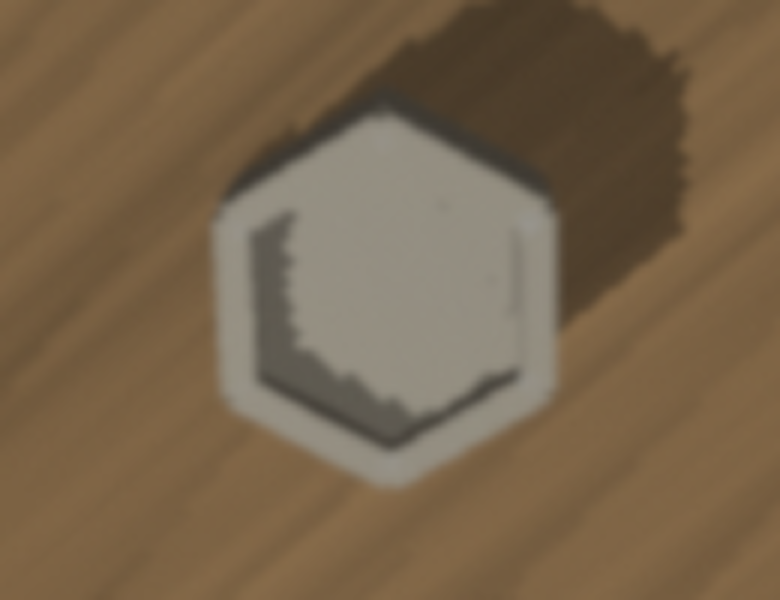

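Run:
```python
from h import *
import pickle
w=pickle.load(open("pics/b.pkl","rb"))
P=np.array([(385,106),(556,208),(556,395),(393,490),(222,402),(213,214)])/6+[312-65,168-50]-5/12
H=onz(w,P,.036);c,a,r=hexfit(H);print(c,np.degrees(a)+30,r)
s=manip.get_state()["position"];t=np.radians(48.87)
d=c-s[:2];print("tool dx,dy",d@[np.cos(t),np.sin(t)],d@[np.sin(t),-np.cos(t)])
```

```text
[ 0.4855914  -0.42274839] 49.89867506059288 [0.03279393 0.03201479 0.03212923 0.0321366  0.0324458  0.0322904 ]
tool dx,dy -0.004919567597490751 0.0025278771003573717
```

Request:
send_rows:
  increments:
    - [1,-0.005,0.002,0.02,-0.018]
    - [1,0,0,0.035,0]
    - [1,0,0,0.035,0]
    - [1,0,0,0.035,0]
    - [1,0,0,0.035,0]
    - [1,0,0,0.03,0]
    - [1,0,0,0.02,0]
    - [1,0,0,0.012,0]
  squeeze: 30

```text
clock: 2.95
position: [0.4849, -0.4222, 0.008]
ee_rot: [-0.001, 0.907, 0.422, -0.0]
contact_force: [-0.4, 0.3, 0.9]
width: 0.0853
```

```bash
python3 look.py d wrist
```

```text
2.95 [ 0.4849 -0.4222  0.008 ] tool x angle 49.90600287255766 tilt z [-0.0011  0.0013 -1.    ] [-0.3576  0.3051  0.923 ] 0.0852887044138204 [-0.8246  0.5618  1.6402  0.0001  0.9414 -1.6956]
```

View pics/d_wrist.png

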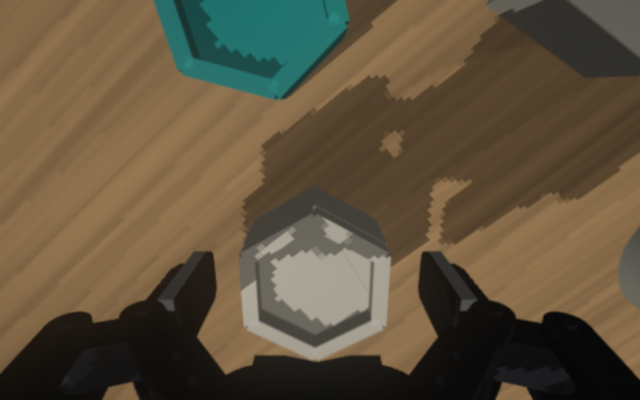

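The mould sits square between the open fingers, rim spanning x 241-390 and y 208-358. Close.

Run:
```python
from h import *
import pickle
w=pickle.load(open("pics/d.pkl","rb"))
H=onz(w,[(315,207),(390,252),(385,326),(316,359),(245,328),(241,252)],.036);c,a,r=hexfit(H);print(c,np.degrees(a)+30,r)
```

```text
[ 0.4853725  -0.42241816] 50.131836687307526 [0.03331391 0.03162089 0.03178241 0.03203908 0.0325645  0.03146867]
```

Request:
send_rows:
  increments:
    - [0.3,0,0,0,0]
    - [0.3,0,0,0,0]
    - [0.3,0,0,0,0]
    - [0.3,0,0,0,0]
    - [0.3,0,0,0,0]
    - [0.3,0,0,0,0]
  squeeze: 40

```text
clock: 3.75
position: [0.4859, -0.4234, 0.0106]
ee_rot: [0.001, 0.906, 0.423, 0.0]
contact_force: [-0.1, -0.4, 5.4]
width: 0.0552
```

Request:
send_rows:
  increments:
    - [0.3,0,0,-0.02,0]
    - [0.3,0,0,-0.03,0]
    - [0.3,0,0,-0.03,0]
    - [0.3,0,0,-0.03,0]
    - [0.3,0,0,-0.03,0]
    - [0.3,0,0,0,0]

```text
clock: 4.5
position: [0.4862, -0.4235, 0.1513]
ee_rot: [0.002, 0.906, 0.423, 0.001]
contact_force: [-0.4, -0.9, -1.8]
width: 0.0552
```

```bash
python3 look.py e wrist side
```

```text
4.5 [ 0.4862 -0.4235  0.1513] tool x angle 50.019612098285684 tilt z [ 0.0033 -0.0034 -1.    ] [-0.3591 -0.8599 -1.8042] 0.055239402967207696 [-0.8245  0.427   1.4752  0.0001  1.2347 -1.6975]
```

View pics/e_wrist.png

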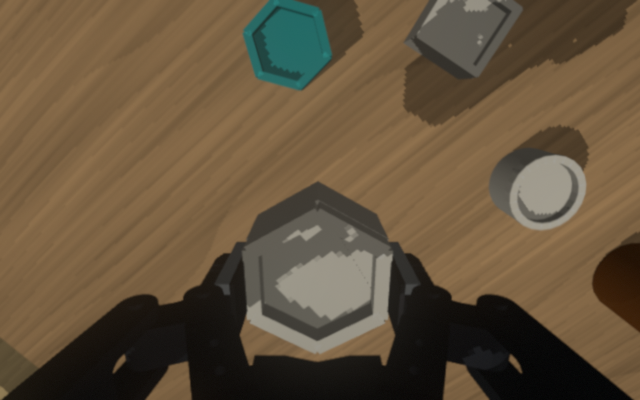

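View pics/e_side.png

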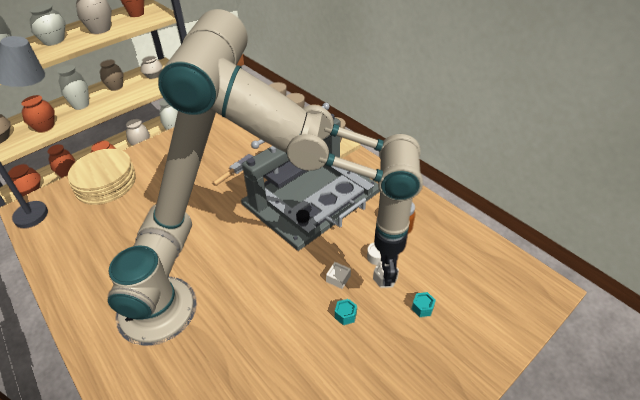

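The mould is held level and lifted; square, round and both turquoise ones are undisturbed. Now I refine the nest and press pose from the first three pictures.

Run:
```python
from h import *
import pickle
np.set_printoptions(precision=4,suppress=True)
w=pickle.load(open("pics/e.pkl","rb"));s=manip.get_state()["position"]
H=onz(w,[(318,202),(391,246),(388,322),(318,354),(249,321),(243,247)],s[2]+.0255);c,a,r=hexfit(H);t=np.radians(50);d=c-s[:2]
print(c,np.degrees(a)+30,r,"tool off",d@[np.cos(t),np.sin(t)],d@[np.sin(t),-np.cos(t)])
a=cv2.imread("pics/a_scene.png");b=cv2.imread("pics/a_side.png");w=cv2.imread("pics/a_wrist.png")
cv2.imwrite("pics/n1.png",cv2.resize(a[175:290,285:420],None,fx=5.5,fy=5,interpolation=cv2.INTER_CUBIC))
cv2.imwrite("pics/n2.png",cv2.resize(b[150:250,280:390],None,fx=6,fy=6,interpolation=cv2.INTER_CUBIC))
cv2.imwrite("pics/n3.png",cv2.resize(w[130:340,190:530],None,fx=2.35,fy=2.35,interpolation=cv2.INTER_CUBIC))
```

```text
[ 0.4882 -0.4237] 50.202614334451866 [0.0346 0.0326 0.0337 0.0336 0.033  0.033 ] tool off 0.000911579562575388 0.0038080557160548745
```

View pics/n3.png

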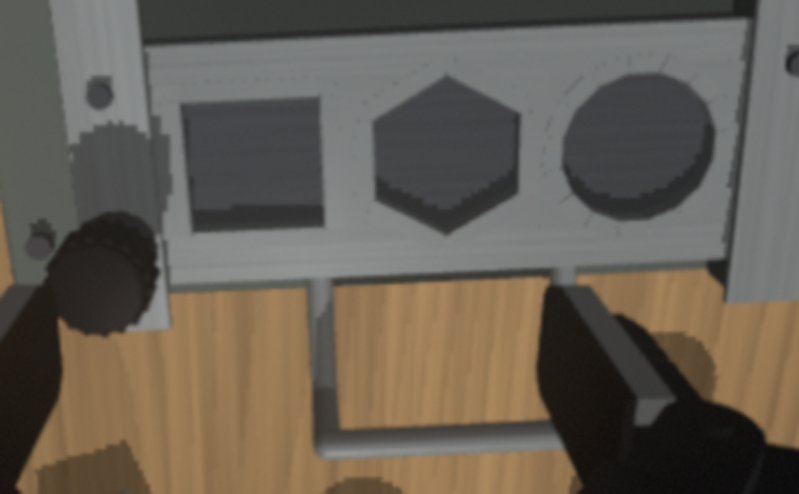

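View pics/n2.png

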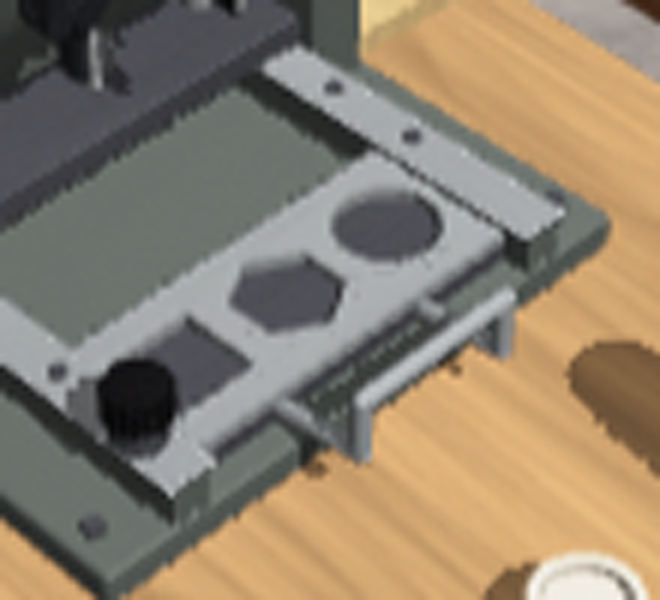

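Run:
```python
from h import *
np.set_printoptions(precision=4,suppress=True)
w=dict(fx=347.9630150581462,fy=347.9630150581462,cx=316.92587885224816,cy=192.65913156671544,distortion=np.array([-0.04354454,0,0,0,0]),
camera_from_world=np.array([[9.99996745e-01,-2.58722757e-04,-2.53836727e-03,-5.74510226e-01],[-4.72058646e-04,9.58911283e-01,-2.83705706e-01,3.64559291e-02],[2.50747014e-03,2.83705981e-01,9.58908040e-01,-3.80607986e-01],[0,0,0,1]]))
sd=manip.calibration("side")
f=lambda l:(np.array(l)+.5)/2.35-.5+[190,130]
g=lambda l:(np.array(l)+.5)/6-.5+[280,150]
for cal,P in((w,f([(447,75),(521,113),(519,193),(447,236),(376,198),(373,122)])),(sd,g([(230,297),(244,262),(308,253),(344,291),(324,322),(262,334)]))):
    H=onz(cal,P,.05);c,a,r=hexfit(H);print("nest",c,np.degrees(a)-30,r)
E1=onz(w,f([(150,46),(748,19),(722,258),(168,282)]),.05);print(E1)
for i,j in((0,1),(3,2)): d=E1[j]-E1[i];print(np.degrees(np.arctan2(d[1],d[0])))
S=onz(w,f([(182,104),(319,97),(325,227),(191,232)]),.05);print("sq",S.mean(0))
R=onz(w,f([(563,146),(715,143),(638,72),(637,220)]),.05);print("rnd",R.mean(0))
d=(R.mean(0)-S.mean(0));print(np.degrees(np.arctan2(d[1],d[0])))
print("handle ends",onz(w,f([(318,450)]),.084),"side",onz(sd,g([(365,407),(512,302)]),.084))
print("knob wrist",onz(w,f([(103,290)]),.1),"side",onz(sd,g([(137,378)]),.1))
```

```text
nest [ 0.6361 -0.027 ] -57.03099274955203 [0.0348 0.0349 0.0349 0.0352 0.0342 0.0347]
nest [ 0.6338 -0.0262] -3.247072828871424 [0.0311 0.0346 0.0351 0.0329 0.0319 0.0351]
[[ 0.5152  0.0195  0.05  ]
 [ 0.7541  0.0309  0.05  ]
 [ 0.7588 -0.0728  0.05  ]
 [ 0.5176 -0.0838  0.05  ]]
2.7323148999426636
2.6149363362417977
sq [ 0.556 -0.031  0.05 ]
rnd [ 0.7157 -0.0221  0.05  ]
3.183307228963895
handle ends [[ 0.5826 -0.1445  0.084 ]] side [[ 0.5845 -0.145   0.084 ]
 [ 0.6964 -0.1404  0.084 ]]
knob wrist [[ 0.5023 -0.063   0.1   ]] side [[ 0.5006 -0.0621  0.1   ]]
```

Run:
```python
from h import *
import pickle
from scipy.spatial.transform import Rotation as Ro
np.set_printoptions(precision=4,suppress=True)
s=manip.get_state();q=s["ee_rot"];R=Ro.from_quat([q[1],q[2],q[3],q[0]]).as_matrix();T=np.eye(4);T[:3,:3]=R;T[:3,3]=s["position"]
w=pickle.load(open("pics/e.pkl","rb"))
M=w["camera_from_world"]@T;print(M)   # camera_from_tool
w2=dict(w);w2["camera_from_world"]=M
for P in([(315,207),(390,252),(385,326),(316,359),(245,328),(241,252)],[(318,202),(391,246),(388,322),(318,354),(249,321),(243,247)]):
  for z in(-.0255,-.028,-.032):
    H=onz(w2,P,z);c,a,r=hexfit(H);print(z,c,np.degrees(a),r.mean())
```

```text
[[ 1.      0.0002  0.0005 -0.0005]
 [ 0.     -0.9571  0.2899 -0.0255]
 [ 0.0005 -0.2899 -0.9571 -0.1603]
 [ 0.      0.      0.      1.    ]]
-0.0255 [-0.0001  0.0062] 29.755050397625443 0.033821277345508806
-0.028 [-0.0001  0.0046] 29.755050397625435 0.03311986579248223
-0.032 [-0.0001  0.0021] 29.755050397625446 0.031997607307639696
-0.0255 [0.0009 0.0038] 29.80889311426531 0.033423310168027486
-0.028 [0.0009 0.0022] 29.808893114265317 0.032730151963127264
-0.032 [ 0.0009 -0.0003] 29.808893114265302 0.031621098835286916
```

Request:
send_rows:
  increments:
    - [0.3,0,0,0,-0.112]
    - [0.3,0,0,0,-0.112]
    - [0.3,0,0,0,0]

```text
clock: 4.97
position: [0.4844, -0.4217, 0.147]
ee_rot: [-0.002, 0.854, 0.521, -0.0]
contact_force: [-0.5, 0.3, -1.7]
width: 0.0553
```

Request:
send_rows:
  increments:
    - [0.3,0.04,-0.005,0,0]
    - [0.3,0.055,-0.006,0,0]
    - [0.3,0.055,-0.0065,0,0]
    - [0.3,0.055,-0.0065,0,0]
    - [0.3,0.055,-0.0065,0,0]
    - [0.3,0.055,-0.0065,0,0]
    - [0.3,0.055,-0.0065,0,0]
    - [0.3,0.051,-0.005,0,0]

```text
clock: 5.98
position: [0.634, -0.0238, 0.1481]
ee_rot: [-0.001, 0.854, 0.521, -0.001]
contact_force: [-0.1, 0.0, -2.4]
width: 0.0557
```

Request:
send_rows:
  increments:
    - [0.3,0,0,0,0]
    - [0.3,0,0,0,0]
    - [0.3,0,0,0,0]

```text
clock: 6.35
position: [0.6335, -0.0271, 0.1488]
ee_rot: [-0.0, 0.854, 0.521, -0.001]
contact_force: [0.9, -0.9, -1.2]
width: 0.0554
```

```bash
python3 look.py g wrist side
```

```text
6.35 [ 0.6335 -0.0271  0.1488] tool x angle 62.73847399992918 tilt z [-0.0012 -0.0004 -1.    ] [ 0.8959 -0.9165 -1.2194] 0.05543380493919 [-0.1522  0.4167  1.4992 -0.0006  1.2268 -1.247 ]
```

View pics/g_wrist.png

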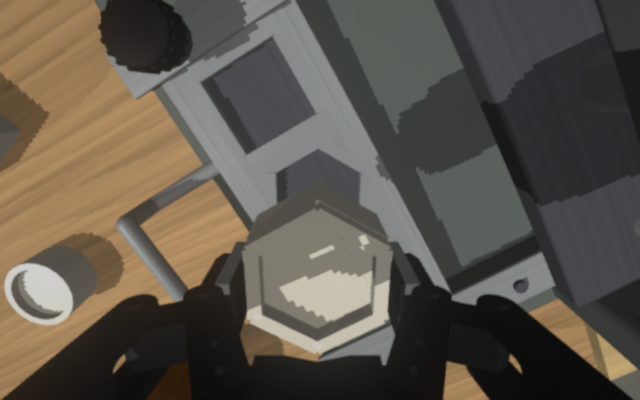

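View pics/g_side.png

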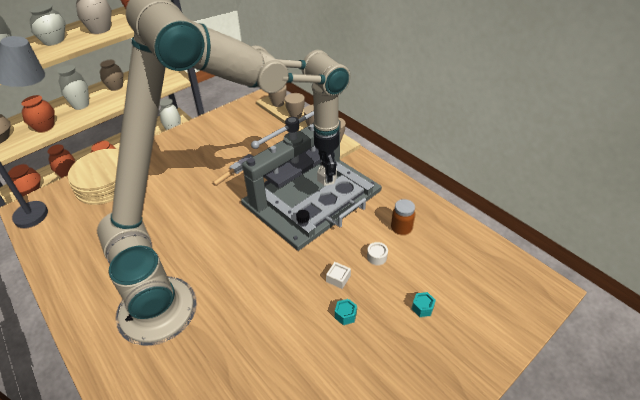

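The mould is held above the nest. The nest's near corners show at (277,173), (318,149), (360,173). Measuring against TCP.

Run:
```python
from h import *
import pickle
np.set_printoptions(precision=4,suppress=True)
w=pickle.load(open("pics/g.pkl","rb"));s=manip.get_state()["position"]
t=np.radians(62.74);X=np.array([np.cos(t),np.sin(t)]);Y=np.array([np.sin(t),-np.cos(t)])
P=onz(w,[(277,173),(318,149),(360,173)],.05)[:,:2]
print(P, "in tool",np.c_[(P-s[:2])@X,(P-s[:2])@Y])
e=P[1]-P[0];print(np.degrees(np.arctan2(e[1],e[0])));e=P[2]-P[1];print(np.degrees(np.arctan2(e[1],e[0])))
sq=onz(w,[(202,82),(272,37),(316,110),(249,155)],.05)[:,:2];print(sq.mean(0))
for z in (.026,.03):
  H=onz(w,[(318,202),(391,246),(388,322),(318,354),(249,321),(243,247)],s[2]+z);c,a,r=hexfit(H);print(c,(c-s[:2])@X,(c-s[:2])@Y,r.mean())
```

```text
[[ 0.6074 -0.045 ]
 [ 0.6054 -0.011 ]
 [ 0.6345  0.0077]] in tool [[-0.0279 -0.0153]
 [ 0.0014 -0.0325]
 [ 0.0314 -0.0153]]
93.21362261860051
32.86587227228242
[ 0.5561 -0.0299]
[ 0.6335 -0.0259] 0.0010120124673490265 -0.0008274523283360923 0.03222811697748115
[ 0.6313 -0.0248] 0.001001757604036213 -0.0032639977102596938 0.031126557220434916
```

Request:
send_rows:
  increments:
    - [0.3,0.001,0.003,0.01,-0.004]
    - [0.3,0,0,0.02,0]
    - [0.3,0,0,0.02,0]
    - [0.3,0,0,0.02,0]
    - [0.3,0,0,0.01,0]
    - [0.3,0,0,0,0]
    - [0.3,0,0,0,0]

```text
clock: 7.32
position: [0.638, -0.0266, 0.07]
ee_rot: [0.001, 0.852, 0.523, 0.001]
contact_force: [0.4, -0.3, -2.0]
width: 0.0549
```

```bash
python3 look.py i wrist side scene
python3 - <<'E'
import cv2
a=cv2.imread("pics/i_side.png")[150:250,280:390];b=cv2.imread("pics/i_scene.png")[180:280,290:400]
cv2.imwrite("pics/i_c.png",cv2.resize(cv2.hconcat([a,b]),None,fx=3.6,fy=3.6,interpolation=cv2.INTER_CUBIC))
E
```

```text
7.325 [ 0.638  -0.0266  0.07  ] tool x angle 63.070341172485826 tilt z [ 0.0015 -0.0003 -1.    ] [ 0.4428 -0.3251 -1.999 ] 0.054923954560354 [-0.1505  0.4893  1.5909 -0.      1.0598 -1.2513]
```

View pics/i_c.png

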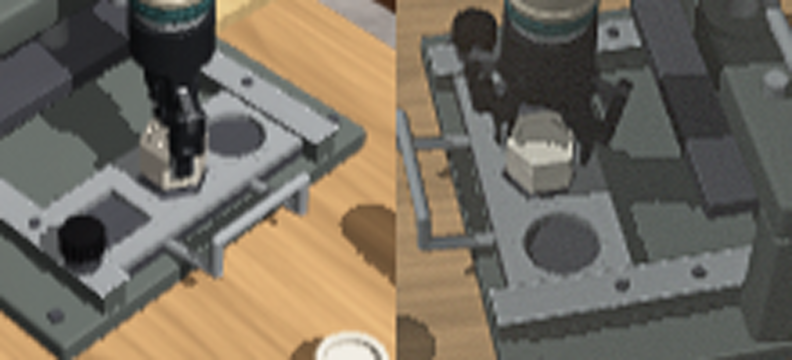

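View pics/i_wrist.png

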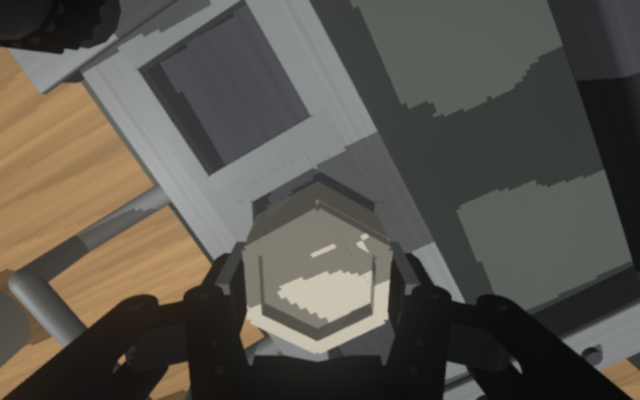

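Run:
```python
import cv2
a=cv2.imread("pics/i_wrist.png")[150:280,230:410]
cv2.imwrite("pics/i_c2.png",cv2.resize(a,None,fx=4.4,fy=4.4,interpolation=cv2.INTER_CUBIC))
```

```text
(no output)
```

View pics/i_c2.png

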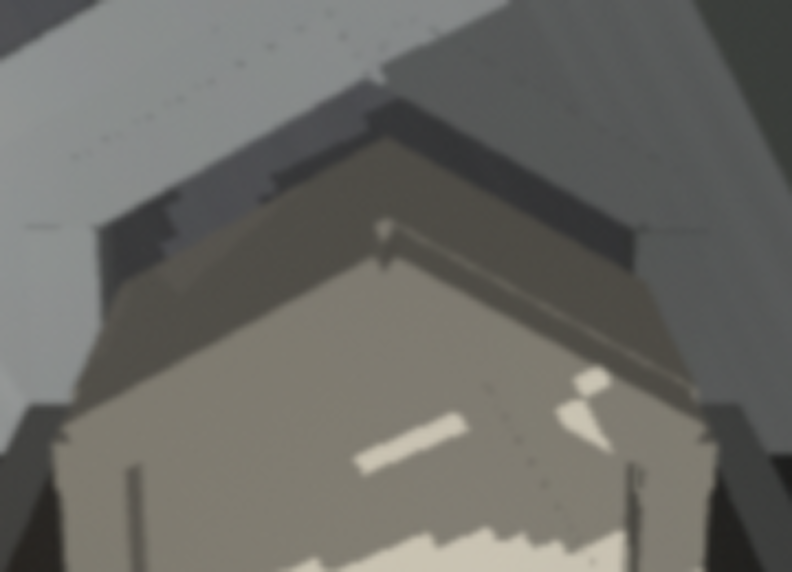

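Run:
```python
from h import *
import pickle
np.set_printoptions(precision=4,suppress=True)
w=pickle.load(open("pics/i.pkl","rb"));s=manip.get_state()["position"]
t=np.radians(63);X=np.array([np.cos(t),np.sin(t)]);Y=np.array([np.sin(t),-np.cos(t)])
f=lambda l:(np.array(l)+.5)/4.4-.5+[230,150]
for nm,P,z,r in(("nest",f([(98,230),(376,82),(635,230)]),.05,.0349),("mould",f([(122,282),(386,138),(643,277)]),.060,.0323)):
    Q=onz(w,P,z)[:,:2]-s[:2];Q=np.c_[Q@X,Q@Y];print(nm,Q,"centre",Q[:,0].mean(),(Q[:,1]+[r/2,r,r/2]).mean())
```

```text
nest [[-0.0315 -0.0188]
 [-0.0003 -0.0358]
 [ 0.0288 -0.0188]] centre -0.0010100254426445691 -0.001184308882127919
mould [[-0.0273 -0.0162]
 [ 0.0008 -0.0321]
 [ 0.0281 -0.0168]] centre 0.0005394592987531255 -0.0001720567383182818
```

Request:
send_rows:
  increments:
    - [0.3,-0.0015,-0.001,0,0]
    - [0.3,0,0,0.005,0]
    - [0.3,0,0,0.005,0]
    - [0.3,0,0,0.003,0]
    - [0.3,0,0,0,0]

```text
clock: 8.1
position: [0.6355, -0.0271, 0.0558]
ee_rot: [-0.0, 0.852, 0.523, -0.0]
contact_force: [0.6, -0.1, -2.1]
width: 0.0553
```

Request:
send_rows:
  increments:
    - [0.3,0,0,0.002,0]
    - [0.3,0,0,0.002,0]
    - [0.3,0,0,0,0]

```text
clock: 8.48
position: [0.6356, -0.0272, 0.0522]
ee_rot: [-0.0, 0.852, 0.523, -0.0]
contact_force: [-0.3, 0.1, -1.7]
width: 0.0552
```

```bash
python3 look.py j wrist side
python3 - <<'E'
import cv2
a=cv2.imread("pics/j_wrist.png")[150:280,230:410]
cv2.imwrite("pics/j_c2.png",cv2.resize(a,None,fx=4.4,fy=4.4,interpolation=cv2.INTER_CUBIC))
E
```

```text
8.475 [ 0.6356 -0.0272  0.0522] tool x angle 63.08078109046719 tilt z [-0.0002  0.     -1.    ] [-0.2568  0.0526 -1.7078] 0.055163364907969546 [-0.1521  0.5051  1.6144 -0.      1.0223 -1.253 ]
```

View pics/j_c2.png

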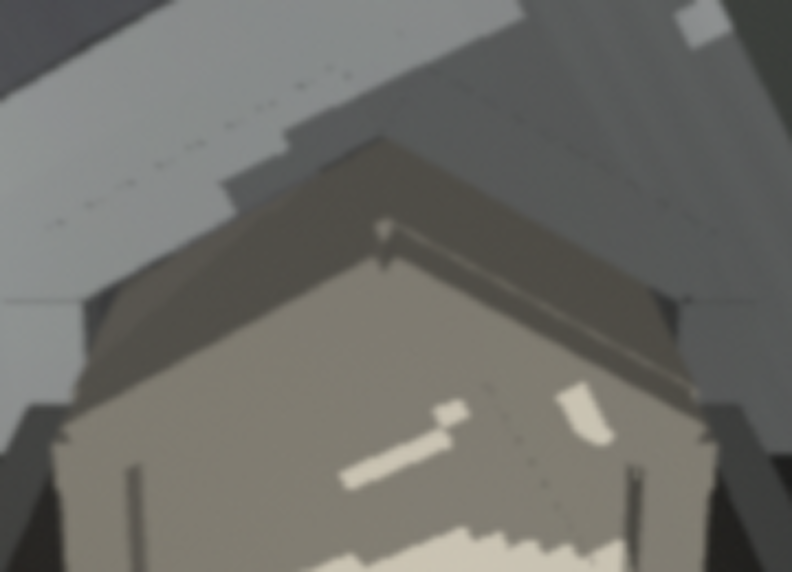

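Request:
send_rows:
  increments:
    - [0.3,0,0,0.001,0]
    - [0.3,0,0,0.001,0]
    - [0.3,0,0,0,0]
    - [0.3,0,0,0,0]

```text
clock: 9.07
position: [0.6359, -0.0272, 0.0516]
ee_rot: [0.0, 0.852, 0.523, 0.0]
contact_force: [-2.0, 0.0, 4.9]
width: 0.0555
```

Contact at z≈0.0516, so the base is on the floor. Open and rise.

Request:
send_rows:
  increments:
    - [0.78,0,0,0,0]
    - [0.9,0,0,0,0]
    - [1,0,0,0,0]
    - [1,0,0,0,0]
    - [1,0,0,0,0]

```text
clock: 9.7
position: [0.6358, -0.0272, 0.0502]
ee_rot: [-0.0, 0.852, 0.523, 0.0]
contact_force: [-0.3, 0.3, 0.1]
width: 0.0857
```

Request:
send_rows:
  increments:
    - [1,0,0,-0.01,0]
    - [1,0,0,-0.02,0]
    - [1,0,0,-0.03,0]
    - [1,0,0,-0.03,0]
    - [1,0,0,-0.03,0]
    - [1,0,0,0,0]

```text
clock: 10.45
position: [0.6377, -0.0275, 0.174]
ee_rot: [0.002, 0.852, 0.523, 0.003]
contact_force: [1.0, 0.2, 0.2]
width: 0.0853
```

```bash
python3 look.py k wrist
```

```text
10.45 [ 0.6377 -0.0275  0.174 ] tool x angle 63.08386459507071 tilt z [ 0.007  -0.0011 -1.    ] [0.9599 0.217  0.225 ] 0.0853374276389919 [-0.152   0.4007  1.4598  0.      1.274  -1.253 ]
```

View pics/k_wrist.png

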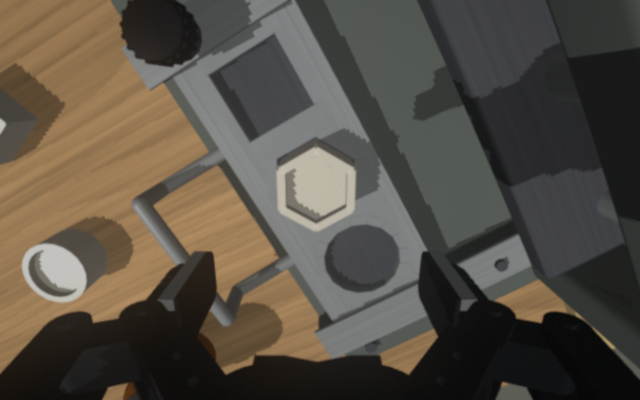

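The mould at (316,188) is in the middle nest and level, with square and round nests empty. Before pushing, I check the wrist's clearance to the handwheel and columns.

Run:
```python
from h import *
np.set_printoptions(precision=1,suppress=True)
sd=manip.calibration("side")
for z in(.35,.4,.45,.5,.55,.6):print(z,proj(sd,[[.574,0,z],[.574,.05,z]]).ravel())
th=np.radians(3);O=np.array([.6316,.0581]);ex=np.array([np.cos(th),np.sin(th)]);ey=np.array([-np.sin(th),np.cos(th)])
for z in (.40,.43,.455):
    print(z,proj(sd,[[*(O+.075*ey+.1*(np.cos(a)*ex+np.sin(a)*ey)),z] for a in np.radians([-180,-90,0])]).ravel())
a=cv2.imread("pics/g_side.png")[60:260,230:390]
cv2.imwrite("pics/g_c.png",cv2.resize(a,None,fx=3,fy=3,interpolation=cv2.INTER_CUBIC))
```

```text
0.35 [304.3 127.8 293.5 120.6]
0.4 [303.5 113.  292.4 105.9]
0.45 [302.6  97.3 291.3  90.5]
0.5 [301.7  80.9 290.1  74.2]
0.55 [300.8  63.5 288.8  57.1]
0.6 [299.8  45.1 287.5  39.1]
0.4 [263.4 101.3 312.  100.7 313.5  76.8]
0.43 [262.3  92.2 311.6  91.6 313.2  68.1]
0.455 [261.4  84.4 311.3  83.8 312.9  60.6]
```

View pics/g_c.png

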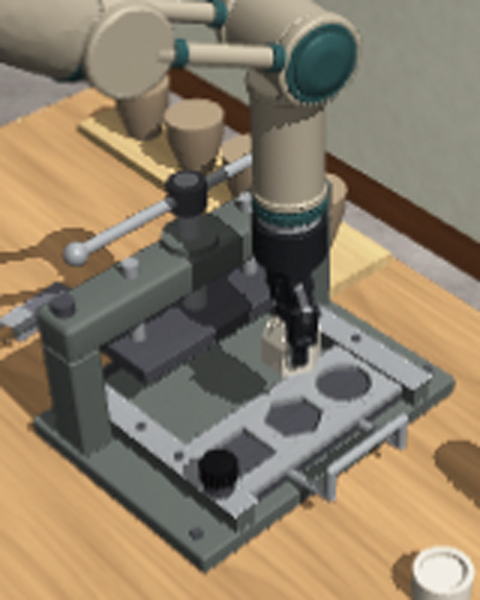

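The handwheel is drawn as a straight T-bar along press x, so it stays well clear of the wrist in the push. I turn to the press axes, shut the fingers and go in front of the handle.

Request:
send_rows:
  increments:
    - [1,0,0,0,0.175]
    - [1,0,0,0,0.175]
    - [0.5,0,0,0,0.175]
    - [0,0,0,0,0.175]
    - [0,0,0,0,0.175]
    - [0,0,0,0,0.174]
    - [0,0,0,0,0]

```text
clock: 11.38
position: [0.6349, -0.0271, 0.1689]
ee_rot: [-0.0, 1.0, 0.027, -0.001]
contact_force: [1.2, -0.3, 0.2]
width: 0.0002
```

Request:
send_rows:
  increments:
    - [0,-0.001,0.04,0,0]
    - [0,-0.001,0.05,0,0]
    - [0,-0.001,0.05,0,0]
    - [0,-0.001,0.0225,0,0]
    - [0,0,0,0.03,0]
    - [0,0,0,0.04,0]
    - [0,0,0,0.034,0]
    - [0,0,0,0,0]

```text
clock: 12.38
position: [0.6376, -0.1879, 0.063]
ee_rot: [-0.002, 1.0, 0.027, -0.004]
contact_force: [0.2, 0.8, 0.4]
width: 0.0
```

```bash
python3 look.py l side wrist
python3 - <<'E'
import cv2
a=cv2.imread("pics/l_side.png")[120:270,260:440]
cv2.imwrite("pics/l_c.png",cv2.resize(a,None,fx=4,fy=4,interpolation=cv2.INTER_CUBIC))
E
```

```text
12.375 [ 0.6376 -0.1879  0.063 ] tool x angle 3.0815925207152732 tilt z [-0.0073  0.0036 -1.    ] [0.2012 0.8154 0.3805] 4.79435854322726e-05 [-0.3915  0.5344  1.5258  0.0006  1.0895 -0.4456]
```

View pics/l_c.png

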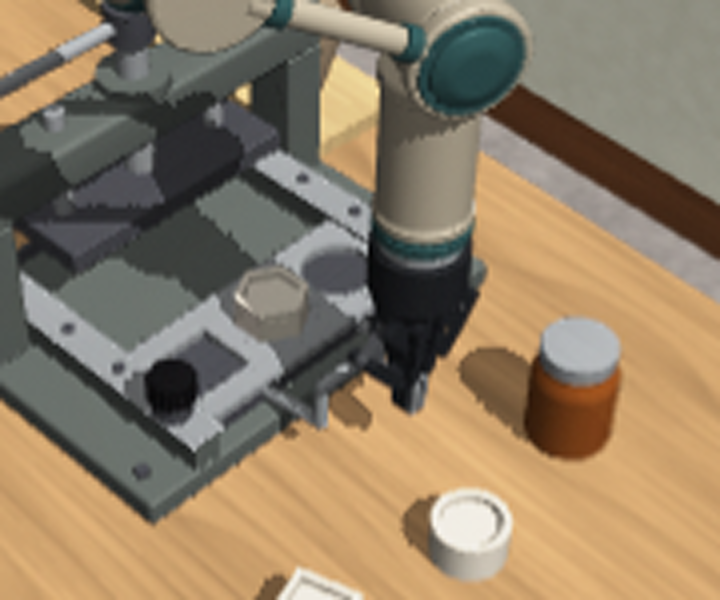

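View pics/l_wrist.png

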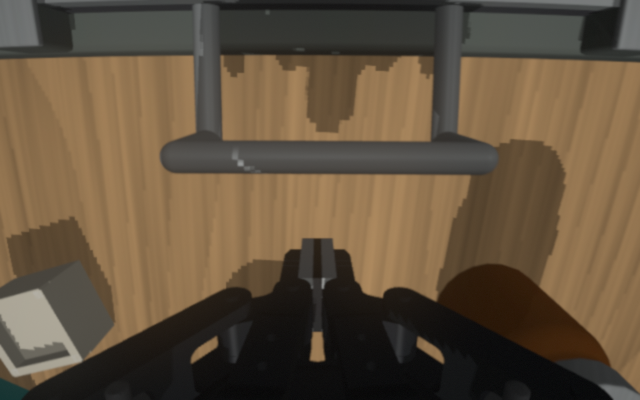

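Closed fingertips (318,245) stand in front of the handle bar (162-497, row 157). Push gently and watch the force.

Request:
send_rows:
  increments:
    - [0,0,-0.015,0,0]
    - [0,0,-0.01,0,0]
    - [0,0,-0.005,0,0]
    - [0,0,-0.003,0,0]
    - [0,0,-0.003,0,0]
    - [0,0,-0.003,0,0]
    - [0,0,-0.003,0,0]
    - [0,0,0,0,0]

```text
clock: 13.48
position: [0.6382, -0.1475, 0.0664]
ee_rot: [-0.0, 1.0, 0.026, 0.0]
contact_force: [1.6, -1.4, 0.3]
width: 0.0
```

Request:
send_rows:
  increments:
    - [0,0,-0.003,0,0]
    - [0,0,-0.003,0,0]
    - [0,0,-0.003,0,0]
    - [0,0,0,0,0]

```text
clock: 13.98
position: [0.6376, -0.138, 0.0662]
ee_rot: [-0.0, 1.0, 0.026, 0.0]
contact_force: [0.9, -1.5, 0.1]
width: 0.0001
```

```bash
python3 look.py m wrist
```

```text
13.975 [ 0.6376 -0.138   0.0662] tool x angle 2.9884274804786024 tilt z [ 0.0001  0.0008 -1.    ] [ 0.9412 -1.4605  0.1242] 7.97039400001328e-05 [-0.3202  0.5116  1.5599  0.0009  1.0702 -0.3728]
```

View pics/m_wrist.png

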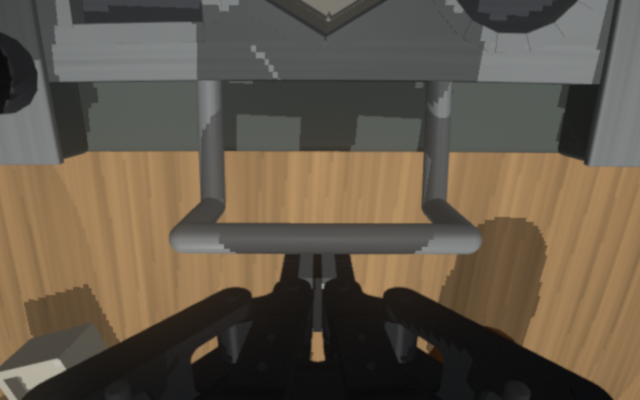

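Run:
```python
from h import *
import pickle
np.set_printoptions(precision=4,suppress=True)
for n,b,e in(("l",157,None),("m",238,80)):
    w=pickle.load(open(f"pics/{n}.pkl","rb"))
    print(n,onz(w,[(318,b)],.084),onz(w,[(318,e)],.05) if e else "")
```

```text
l [[ 0.6361 -0.1382  0.084 ]] 
m [[ 0.6377 -0.1209  0.084 ]] [[ 0.6346 -0.061   0.05  ]]
```

The tray has slid about 17 mm with a light force, so the lock is off. I keep pushing.

Request:
send_rows:
  increments:
    - [0,0,-0.008,0,0]
    - [0,0,-0.014,0,0]
    - [0,0,-0.014,0,0]
    - [0,0,-0.014,0,0]
    - [0,0,-0.014,0,0]
    - [0,0,-0.014,0,0]
    - [0,0,-0.014,0,0]
    - [0,0,-0.008,0,0]

```text
clock: 15.02
position: [0.6321, -0.0376, 0.0663]
ee_rot: [-0.0, 1.0, 0.026, -0.0]
contact_force: [2.0, -2.6, -0.9]
width: 0.0003
```

Request:
send_rows:
  increments:
    - [0,0,-0.008,0,0]
    - [0,0,-0.008,0,0]
    - [0,0,-0.006,0,0]
    - [0,0,-0.005,0,0]
    - [0,0,-0.004,0,0]
    - [0,0,0,0,0]

```text
clock: 15.78
position: [0.6304, -0.0071, 0.0664]
ee_rot: [-0.001, 1.0, 0.026, -0.0]
contact_force: [-0.5, 0.3, -0.3]
width: 0.0001
```

Request:
send_rows:
  increments:
    - [0,0,-0.004,0,0]
    - [0,0,-0.003,0,0]
    - [0,0,-0.002,0,0]
    - [0,0,-0.002,0,0]
    - [0,0,-0.001,0,0]
    - [0,0,0,0,0]

```text
clock: 16.52
position: [0.6299, 0.0034, 0.0664]
ee_rot: [0.001, 1.0, 0.026, -0.0]
contact_force: [-1.2, -5.4, 0.4]
width: 0.0003
```

Request:
send_rows:
  increments:
    - [0,0,-0.001,0,0]
    - [0,0,-0.001,0,0]
    - [0,0,-0.001,0,0]
    - [0,0,0,0,0]

```text
clock: 17.02
position: [0.6299, 0.0035, 0.0664]
ee_rot: [0.003, 1.0, 0.027, -0.0]
contact_force: [-1.5, -11.5, 0.5]
width: 0.0001
```

Force rises (5 → 11 N) with no motion: the tray is at its stop. Back off and check.

Request:
send_rows:
  increments:
    - [0,0,0.01,0,0]
    - [0,0,0.025,0,0]
    - [0,0,0.04,0,0]
    - [0,0,0.04,0,0]
    - [0,0,0.03,-0.02,0]
    - [0,0,0.02,-0.04,0]
    - [0,0,0,-0.04,0]
    - [0,0,0,0,0]

```text
clock: 18.02
position: [0.6412, -0.1579, 0.1703]
ee_rot: [0.0, 1.0, 0.026, 0.004]
contact_force: [0.0, 0.7, -0.8]
width: -0.0003
```

```bash
python3 look.py o wrist side scene
python3 - <<'E'
import cv2
a=cv2.imread("pics/o_side.png")[110:250,240:400];b=cv2.imread("pics/o_scene.png")[140:280,290:450]
cv2.imwrite("pics/o_c.png",cv2.resize(cv2.vconcat([a,b]),None,fx=2.1,fy=2.1,interpolation=cv2.INTER_CUBIC))
E
```

```text
18.025 [ 0.6412 -0.1579  0.1703] tool x angle 2.9391053978550503 tilt z [ 0.0086 -0.0005 -1.    ] [ 0.0275  0.6647 -0.8287] -0.00028287224286302986 [-0.3481  0.4345  1.4132  0.0026  1.2857 -0.4001]
```

View pics/o_wrist.png

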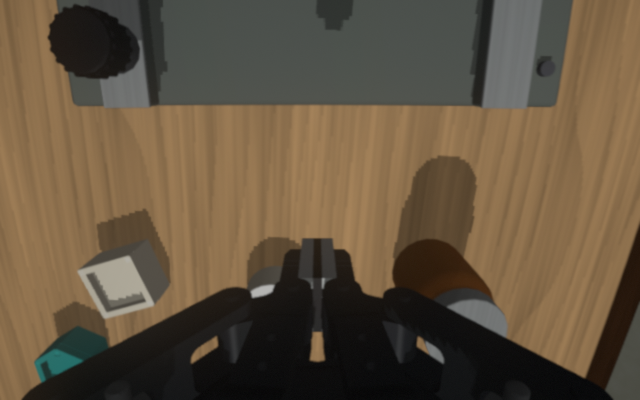

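View pics/o_side.png

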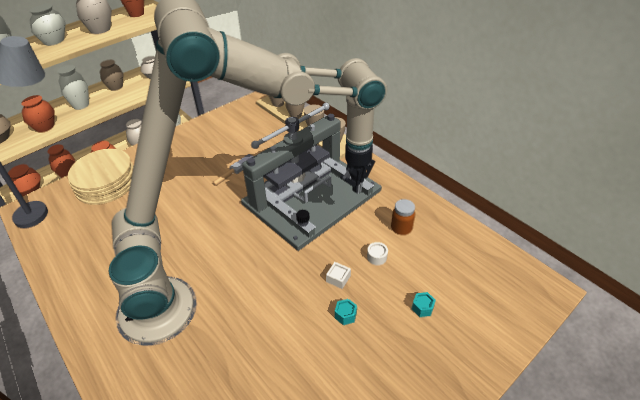

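View pics/o_c.png

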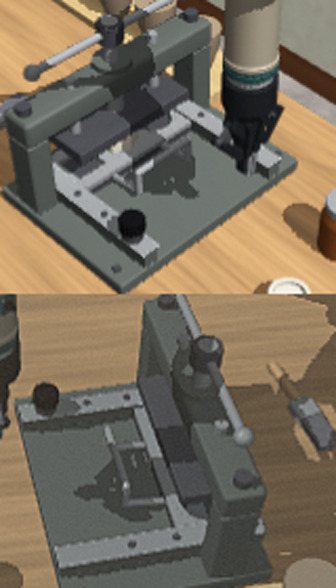

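Run:
```python
from h import *
th=np.radians(2.95);ex=np.array([np.cos(th),np.sin(th)]);ey=np.array([-np.sin(th),np.cos(th)]);h0=np.array([.6418,-.1386])
out=[]
for n,(u,v) in(("side",(275,150)),("scene",(320,180))):
    im=cv2.imread(f"pics/o_{n}.png");c=manip.calibration(n)
    k=6;cr=cv2.resize(im[v:v+60,u:u+66] if n=="side" else im[v:v+60,u:u+66],None,fx=k,fy=k,interpolation=cv2.INTER_CUBIC);
    for t,col in((.145,(0,0,255)),(.16,(0,255,0))):
        P=proj(c,[[*(h0+t*ey+a*ex),.084] for a in(-.05,.05)])
        P=((P-[u,v]+.5)*k-.5).astype(int);cv2.line(cr,tuple(map(int,P[0])),tuple(map(int,P[1])),col,1)
    out.append(cr)
cv2.imwrite("pics/o_h.png",cv2.hconcat(out))
```

```text
(no output)
```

View pics/o_h.png

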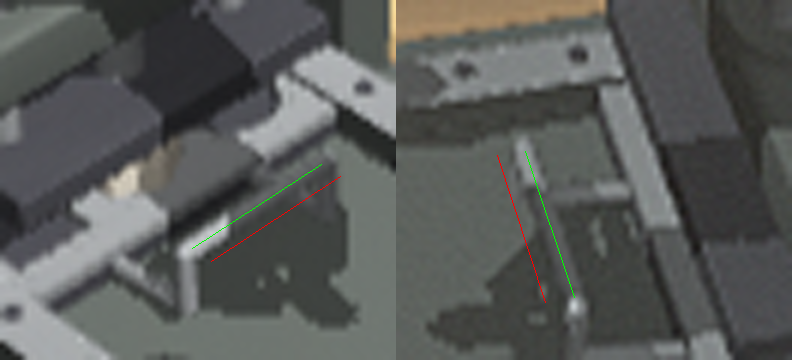

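The handle bar lies on the predicted home line (green, 0.16 m) in both views, and the mould is visible under the platen. The arm is clear, so I hand in.

```bash
python3 -c "
from rig import manip
print(manip.sign_off())"
```

```text
the job is handed in; nothing more can be done
None
```

The white hexagonal mould is seated in the middle nest and the tray is fully home. I handed the job in after about 18 s of robot time.

- **Seating:** I lowered the mould until it touched the nest floor, with the tool at z ≈ 0.0516 m and about 5 N. After release, the wrist picture showed it level in the nest, with the square and round nests empty.
- **Lock:** It was already off. The tray slid at the first light push (about 2 N), so I never touched the knob.
- **Push home:** The tray stopped with the force rising from 5 to 11 N and no further movement.
- **Last checks:** The handle bar lies on the 0.16 m home line in both the scene and side views. The square and round moulds, the turquoise look-alikes, the jar and the brush look untouched. The arm ended clear of everything, with only about 1 N of force noise.
- **Disagreements:** Position readings differed by 1–3 mm between views and while the arm was settling. I corrected for this with a close view above the nest before lowering.
- **Not seen directly:** Once the tray was home, the platen hid most of the mould. Its final seat there rests on the picture taken before the push and a partial view afterwards.

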